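Set and lock the ratchet prop

TASK

Grip the head of the ratchet prop's toothed column and pull it up from fully down until its pawl has clicked exactly five times, then ease it down gently, without dropping it, so that the tooth rests on the pawl, and let go of it. Then press the prop's lock lever down until it is fully home, without forcing it. Leave the other things on the bench undisturbed.

Things in the scene. Friction and masses are not known exactly. Their poses are not given: they have to be found in the camera images.
- stand: Grey steel ratchet prop bolted to the bench: base plate 170 x 120 x 10 mm; three-sided mast 34 mm square, top 105 mm above the bench, guiding the column; round it, at a height that differs by up to 14 mm each time, a fixed dark clamp with the sprung pawl; a bracket with the lock lever. Origin on the column's axis at bench level; x points from column to pawl and lever, y across.
- saddle (a point): Centre of the fork floor in the steel column's head. Head: 50 mm along the stand's x, 32 mm along its y, 18 mm high (underside 18 mm below this point), a 9 mm thick, 13 mm high prong at each x end. Its flat y faces (32 mm apart) can be gripped from above. Fully down, this point is 136 mm above the bench and the head's underside 13 mm above the mast. Axes as the stand.
- column: Column, 20 mm square; origin on its axis 136 mm below the saddle. Slides only up and down (70 mm), weighs 3 to 5 N, falls if let go. Seven saw teeth on its x side, 7 mm apart: each one passing the pawl raises the pull steadily by some 6 to 13 N, then lets go suddenly (a click), and cannot go back. Fully down all teeth are below the pawl, with 0 to 16 mm of slack before the first.
- fifth_tooth: The fifth tooth from the top, part of the column, 19 mm wide and 7 mm high with a sloping top and a flat underside that rests on the pawl after five clicks. Its origin is the column's own, not the tooth.
- lock (a joint): Steel lock lever, hinged about the stand's y, 72 mm from the column's axis on its x side, 115 mm above the bench. 0 = raised 34 degrees; grows as it is pushed down; 0.6 rad = fully home (level, against a stop). Starts at 0 to 0.15. Stiff hinge: stays where left; takes some 4 to 8 N at the pad.
- lock_pad (a point): Centre of the top of the lever's black rubber pad (20 x 30 x 8 mm), 50 mm from the lever's hinge. Press it down from above; the pad moves up to 11 mm away from the column as it goes down 20 to 28 mm. Home, it is 119 mm above the bench.
- contactor: Loose grey contactor 70 x 45 x 77 mm, leave alone
- terminals: Loose block of terminals 110 x 42 x 42 mm, leave alone
- wrench: Loose wrench, leave alone
- screwdriver: Loose screwdriver, leave alone
- spray: Loose can 52 x 170 mm, leave alone
- carton: Loose carton 110 x 80 x 50 mm, leave alone
- spool: Loose black spool 60 x 40 mm, leave alone
Mind the look-alikes: they are no part of the job. What is shaped like the stand but green or turquoise is not meant.

How it is judged:
By the outcome, as a careful person would: the job done as asked, in the order asked, and still so for the second after the job is handed in, with the robot touching nothing.
It also fails if it takes over 72 s, if anything falls off the work surface, if the arm or the gripper's body presses on something with over 40 N, if the wrist force passes 120 N, or if a joint passes its speed limit or range.

ROBOT

A 6-joint arm with a two-finger parallel gripper is mounted at the origin on the work surface. World frame = base frame: x ahead of the robot, y to its left, z up, the work surface at z = 0. Lengths are in m, angles in rad, forces in N, time in s.
With the tool pointing down it reaches from about 0.425 to 0.95 m from the base axis. Payload 3.5 kg.
Tool frame: the origin (TCP) lies on the centre line of the jaws, within the pads' length; the fingertips stand 11 mm ahead of it and the grasp point (between the pads) lies 8 mm behind it; y points along the fingers, x is the direction in which the jaws open and shut, and the axes are right-handed (so a half turn about y gives the same grasp; the last joint's range is limited). The gripper opens to 85 mm and grips with 20 to 120 N. Pads are 22 mm wide; open, the fingers measure 114 mm over their backs; the gripper's body (76 mm by 85 mm) begins 54 mm behind the grasp point. The pads swing forward as they close: fully open they stand 13 mm farther back than shut.
Start: joints at [0.978, 0.286, 1.577, -0, 1.279, -0.15], TCP at [0.289, 0.61, 0.242] pointing down, gripper open.
Joint ranges: [-2.77, 2.77], [-0.9, 2.22], [0.21, 2.48], [-1.53, 4.67], [0.24, 2.81], [-2.84, 2.84]. Speed limits (rad/s): [2.79, 2.79, 3.14, 3.14, 3.14, 3.14].

INTERFACE

Orientations are given as a unit quaternion [x, y, z, w].
In Python, from plant import get_state, read_camera, sign_off gives the robot as it stands.
- The arm moves only by the shell command python3 -m inch 'ROWS' [FORCE]. ROWS is JSON, a list of rows, each an object of numbers: "ax", "ay", "az": the turn, a rotation vector about the tool's x, y, z in rad; "x", "y", "z": the shift along the tool's x, y, z in mm; "hand": the closure, from -1 (fully open) to 1 (shut). In form: [{"ax": .., "ay": .., "az": .., "x": .., "y": .., "z": .., "hand": ..}, ...]. A call has 1 to 5 rows; each row shifts and turns the commanded pose from where the row before left it, along the tool's axes as they then stand; what a row does not reach is not made up. A row lasts 1/12 s, in which the tool goes at most 41.7 mm and 7.16 degrees, less where a joint would pass 70% of its speed; a pose out of reach is approached as far as the arm can. A call with a gripper value outside its range is refused whole. The fingers move at their own pace and stop on an object; FORCE is the grip in N (left out, the last holds). Time passes only in rows, so rows that do not move let the fingers close. It gives the time, the measured TCP pose, the force and the opening at its end, in the units of the state.
- get_state(): the state, without advancing time (a new reading comes with each control period).
- read_camera(name): name is "scene" or "top" or "wrist"; returns a dict with "img" (400x640x3 uint8, red, green, blue), "fov_y" (degrees; the focal length in pixels is half the picture's height over the tangent of half this angle, whatever the lens; pixels are square), "cx", "cy" (the principal point, pixels), "distortion" ([k1, k2, p1, p2, k3] as OpenCV has them; the pictures are not rectified), "T" (4x4, takes a point from camera to world coordinates); the wrist camera has in their place "T_tool_cam" (4x4, takes a point from camera to tool coordinates, whose origin is the TCP and whose axes are the tool frame's). Camera axes: x right, y down, z forward; pixel columns grow to the right and rows downward; lengths in m; the calibration is good to about 2 mm. A picture is of the moment at which its call begins: read the wrist's pose just before it. There is no depth.
- sign_off(): hands the job in, once; it reports no verdict.
The state is a dict: "time": time; "qpos": joint angles; "dq": joint speeds; "joint_efforts": joint torques, N m; "eef_pos": TCP position; "tcp_rot": TCP orientation; "contact_force": force on the tool from outside, world axes, zero at the start; "wrist_torque": the same for the moment, N m; "opening": opening from 0.0 (shut) to 1.0 (fully open).
Only numpy, scipy, OpenCV 4.12 (cv2) and the standard library are available. Lean on these libraries where they do the work, as an engineer would, in place of code of your own. Each camera call takes 0.05 s, during which the arm holds its last target. There are 200 camera calls.

## Working session

There is one attempt and no reset: what is moved stays moved. The work goes in short steps, Python scripts to look and compute and a shell command to move; the robot and the scene stay as the last step left them, time stands still between calls to the robot, and variables do not carry over. Pictures are saved under pics/ and viewed, about 8 in all and at most 12, crops included, and the job is handed in when it is done.

```bash
mkdir -p pics; ls; cat > h.py <<'E'
import numpy as np,cv2
from plant import get_state, read_camera
def snap(n,f):
    s=get_state(); c=read_camera(n); cv2.imwrite('pics/'+f,c['img'][:,:,::-1]); 
    h=c['img'].shape[0]; fl=h/2/np.tan(np.radians(c['fov_y'])/2)
    c['K']=np.array([[fl,0,c['cx']],[0,fl,c['cy']],[0,0,1]])
    if n=='wrist':
        from scipy.spatial.transform import Rotation as R
        T=np.eye(4);T[:3,:3]=R.from_quat(s['tcp_rot']).as_matrix();T[:3,3]=s['eef_pos'];c['T']=T@np.array(c['T_tool_cam'])
    np.savez('pics/'+f+'.npz',K=c['K'],D=np.array(c['distortion'],float),T=np.array(c['T']))
    return c
def rays(f,px):
    d=np.load('pics/'+f+'.npz'); p=cv2.undistortPoints(np.array(px,float).reshape(-1,1,2),d['K'],d['D']).reshape(-1,2)
    r=np.c_[p,np.ones(len(p))]@d['T'][:3,:3].T; return d['T'][:3,3],r
def plane(f,px,z):
    o,r=rays(f,px); return o+r*((np.array(z)-o[2])/r[:,2])[:,None]
def proj(f,P):
    d=np.load('pics/'+f+'.npz'); T=np.linalg.inv(d['T']); return cv2.projectPoints(np.array(P,float).reshape(-1,1,3),cv2.Rodrigues(T[:3,:3])[0],T[:3,3],d['K'],d['D'])[0].reshape(-1,2)
def tri(f1,p1,f2,p2):
    o1,r1=rays(f1,[p1]);o2,r2=rays(f2,[p2]);A=np.c_[r1[0],-r2[0]];t=np.linalg.lstsq(A,o2-o1,rcond=None)[0]
    a=o1+r1[0]*t[0];b=o2+r2[0]*t[1];return (a+b)/2,np.linalg.norm(a-b)
E
python3 - <<'E'
from h import *
s=get_state();print(s)
for n in('scene','top'):
    c=snap(n,n+'1.png');print(n,np.round(c['T'],3).tolist(),c['fov_y'])
a=cv2.imread('pics/scene1.png');b=cv2.imread('pics/top1.png')
E
```

```text
pics
{'time': 0.0, 'qpos': array([ 9.78002897e-01,  2.87208844e-01,  1.57818723e+00, -4.09086885e-05,
        1.27860210e+00, -1.49988099e-01]), 'dq': array([-7.71881562e-05,  8.39048558e-04, -1.04560199e-04,  1.83444768e-05,
        2.15140413e-03, -3.08381692e-03]), 'joint_efforts': array([ 6.81809815e-04, -4.05993497e+01, -2.92623442e+01, -1.14309917e-04,
        5.82404537e-03, -1.33892453e-05]), 'eef_pos': array([0.28883556, 0.60937574, 0.24091282]), 'tcp_rot': array([ 0.59794646,  0.37722626, -0.37877238, -0.59723685]), 'contact_force': array([ 0.02149207, -0.43898032,  1.04914851]), 'wrist_torque': array([-0.01182243,  0.01947335,  0.03130364]), 'opening': 0.9993663348102504}
scene [[-0.631, 0.624, -0.461, 1.181], [0.775, 0.502, -0.383, 0.636], [-0.008, -0.599, -0.801, 1.424], [0.0, 0.0, 0.0, 1.0]] 46.10022967546082
top [[-0.03, -0.992, 0.125, 0.25], [-0.999, 0.033, 0.017, -0.01], [-0.02, -0.125, -0.992, 1.744], [0.0, 0.0, 0.0, 1.0]] 43.3660057394851
```

View pics/scene1.png

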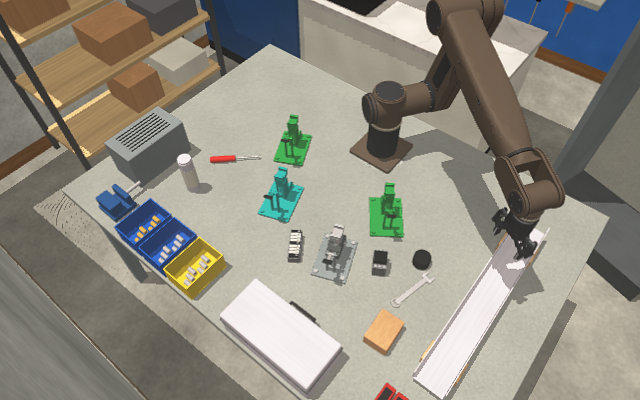

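View pics/top1.png

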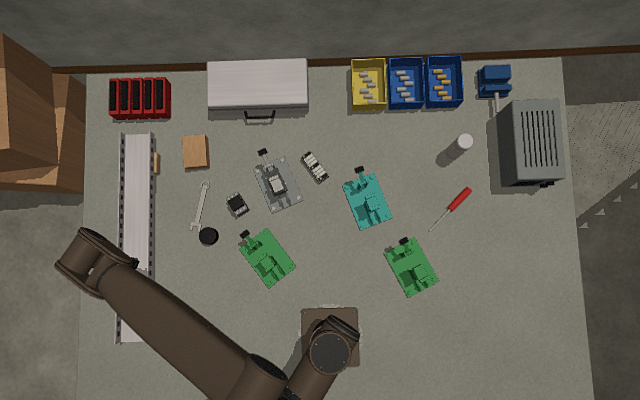

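The grey stand is at (277,185) in the top view and (335,250) in the scene view. Its black lever pad is near (263,152) in the top view. Next I'll enlarge both crops.

```bash
python3 - <<'E'
from h import *
a=cv2.imread('pics/scene1.png')[215:290,295:375];b=cv2.imread('pics/top1.png')[140:220,240:320]
a=cv2.resize(a,(400,375),interpolation=cv2.INTER_CUBIC);b=cv2.resize(b,(400,400),interpolation=cv2.INTER_CUBIC)
a=cv2.copyMakeBorder(a,0,25,0,0,0);cv2.imwrite('pics/c1.png',np.hstack([a,b]))
E
```

```text
(no output)
```

View pics/c1.png

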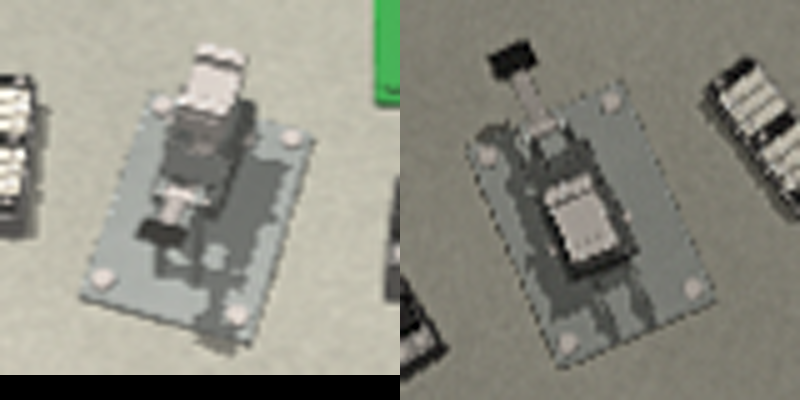

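```bash
python3 - <<'E'
from h import *
q=lambda l:[(240+x/5-.4,140+y/5-.4) for x,y in l]
B=plane('top1.png',q([(65,148),(220,80),(315,300),(162,370)]),.01);print('base',B.round(4),B.mean(0))
H=plane('top1.png',q([(145,192),(192,175),(227,250),(172,268)]),.145);print('head',H.round(4),H.mean(0))
P=plane('top1.png',q([(112,60)]),.143);print('pad',P)
print('saddle tri',tri('top1.png',q([(183,222)])[0],'scene1.png',(295+215/5-.4,215+80/5-.4)))
d=P[0]-H.mean(0);print(np.hypot(*d[:2]),np.degrees(np.arctan2(d[1],d[0])))
e=(B[0]+B[1]-B[2]-B[3]);print(np.degrees(np.arctan2(e[1],e[0])))
from scipy.spatial.transform import Rotation as R
s=get_state();print(R.from_quat(s['tcp_rot']).as_matrix().round(3))
c=read_camera('wrist');print(np.round(c['T_tool_cam'],3),c['fov_y'])
E
```

```text
base [[0.5827 0.2511 0.01  ]
 [0.6276 0.1412 0.01  ]
 [0.4695 0.0785 0.01  ]
 [0.4241 0.1859 0.01  ]] [0.52599277 0.16416833 0.01      ]
head [[0.5263 0.1795 0.145 ]
 [0.5364 0.1489 0.145 ]
 [0.4867 0.1274 0.145 ]
 [0.4762 0.163  0.145 ]] [0.50638693 0.1546963  0.145     ]
pad [[0.61430703 0.19962304 0.143     ]]
saddle tri (array([0.50503298, 0.15684579, 0.14410074]), np.float64(0.003441312391847151))
0.11689808169801885 22.60178278084504
21.99260963586742
[[ 0.428 -0.001 -0.904]
 [ 0.904 -0.002  0.428]
 [-0.002 -1.     0.   ]]
[[ 1.    -0.001 -0.    -0.002]
 [ 0.    -0.305  0.952 -0.131]
 [-0.001 -0.952 -0.305  0.079]
 [ 0.     0.     0.     1.   ]] 66.11235570022835
```

```bash
python3 -m inch '[{"x":-26,"z":-32},{"x":-26,"z":-32},{"x":-26,"z":-32},{"x":-26,"z":-32},{"x":-26,"z":-32}]' 40; python3 -m inch '[{"x":-26,"z":-32},{"x":-26,"z":-32},{"x":-26,"z":-32},{"x":-26,"z":-32},{"x":-26,"z":-32}]'; python3 -m inch '[{"x":-26,"z":-32},{"x":-26,"z":-32},{"ay":-0.12},{"ay":-0.12},{"ay":-0.12}]';python3 -m inch '[{"ay":-0.12},{"ay":-0.12},{"ay":-0.12},{"ay":-0.11},{}]'
python3 - <<'E'
from h import *
snap('wrist','w1.png');print(get_state())
E
```

```text
{'time': 0.2, 'qpos': array([ 9.77975567e-01,  2.86874722e-01,  1.57764301e+00,  1.80574961e-05,
        1.27862140e+00, -1.49964566e-01]), 'dq': array([ 0.00012469, -0.00370147, -0.00502749, -0.00180208,  0.00031377,
       -0.00130204]), 'joint_efforts': array([ 1.08137738e-03, -4.05992925e+01, -2.92682540e+01, -8.37735274e-05,
        4.08200518e-03, -6.27490966e-07]), 'eef_pos': array([0.28896725, 0.60956269, 0.24143033]), 'tcp_rot': array([ 0.5978191 ,  0.37747616, -0.37848222, -0.59739039]), 'contact_force': array([-0.55399088,  0.62064519,  0.01201875]), 'wrist_torque': array([ 0.02198598,  0.00840313, -0.01972226]), 'opening': 1.0004739516606225}validation failed for argument at $[0]...
validation failed for argument at $[0]...
validation failed for argument at $[0]...
validation failed for argument at $[0]...
```

View pics/w1.png

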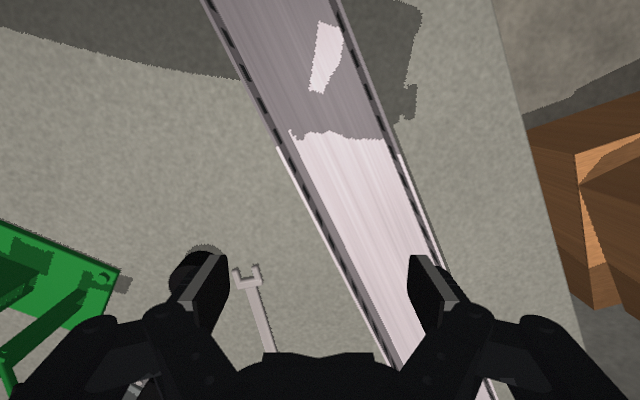

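The rows were refused because every key has to be given, so the arm has not moved. The picture only shows the tray and the fingers.

```bash
python3 -m inch '[{"ax":0,"ay":0,"az":0,"x":-26,"y":0,"z":-32,"hand":-1},{"ax":0,"ay":0,"az":0,"x":-26,"y":0,"z":-32,"hand":-1},{"ax":0,"ay":0,"az":0,"x":-26,"y":0,"z":-32,"hand":-1},{"ax":0,"ay":0,"az":0,"x":-26,"y":0,"z":-32,"hand":-1},{"ax":0,"ay":0,"az":0,"x":-26,"y":0,"z":-32,"hand":-1}]' 40
python3 -m inch '[{"ax":0,"ay":0,"az":0,"x":-26,"y":0,"z":-32,"hand":-1},{"ax":0,"ay":0,"az":0,"x":-26,"y":0,"z":-32,"hand":-1},{"ax":0,"ay":0,"az":0,"x":-26,"y":0,"z":-32,"hand":-1},{"ax":0,"ay":0,"az":0,"x":-26,"y":0,"z":-32,"hand":-1},{"ax":0,"ay":0,"az":0,"x":-26,"y":0,"z":-32,"hand":-1}]'
python3 -m inch '[{"ax":0,"ay":0,"az":0,"x":-26,"y":0,"z":-32,"hand":-1},{"ax":0,"ay":0,"az":0,"x":-26,"y":0,"z":-32,"hand":-1},{"ax":0,"ay":-0.12,"az":0,"x":0,"y":0,"z":0,"hand":-1},{"ax":0,"ay":-0.12,"az":0,"x":0,"y":0,"z":0,"hand":-1},{"ax":0,"ay":-0.12,"az":0,"x":0,"y":0,"z":0,"hand":-1}]'
python3 -m inch '[{"ax":0,"ay":-0.12,"az":0,"x":0,"y":0,"z":0,"hand":-1},{"ax":0,"ay":-0.12,"az":0,"x":0,"y":0,"z":0,"hand":-1},{"ax":0,"ay":-0.12,"az":0,"x":0,"y":0,"z":0,"hand":-1},{"ax":0,"ay":-0.11,"az":0,"x":0,"y":0,"z":0,"hand":-1},{"ax":0,"ay":0,"az":0,"x":0,"y":0,"z":0,"hand":-1}]'
python3 - <<'E'
from h import *
snap('wrist','w2.png');
E
```

```text
time: 0.62
eef_pos: [0.3783, 0.4222, 0.2421]
tcp_rot: [0.597, 0.378, -0.378, -0.597]
contact_force: [1.5, -0.7, 0.3]
opening: 0.999
time: 1.03
eef_pos: [0.4672, 0.236, 0.2424]
tcp_rot: [0.598, 0.378, -0.378, -0.598]
contact_force: [1.3, -0.1, -0.1]
opening: 1.002
time: 1.45
eef_pos: [0.5028, 0.1622, 0.2421]
tcp_rot: [-0.519, -0.48, 0.48, 0.52]
contact_force: [0.1, 0.3, 0.0]
opening: 1.001
time: 1.87
eef_pos: [0.5023, 0.1634, 0.2421]
tcp_rot: [-0.394, -0.587, 0.587, 0.394]
contact_force: [0.0, 0.6, -0.7]
opening: 1.005
```

View pics/w2.png

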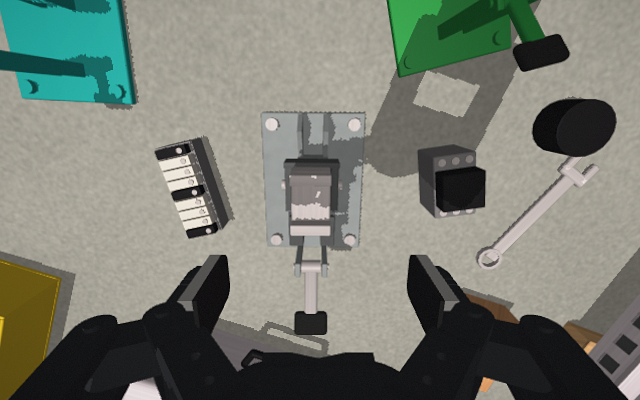

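```bash
python3 - <<'E'
from h import *
f='w2.png'
A=plane(f,[(291,226),(331,226),(331,236),(291,236),(291,166),(331,166),(331,176)],.149)
s=get_state();t=s['eef_pos'];ang=np.radians(22)
ux=np.array([np.cos(ang),np.sin(ang)]);uy=np.array([-ux[1],ux[0]])
for P in A: print(P.round(4),((P[:2]-t[:2])@ux*1e3).round(1),((P[:2]-t[:2])@uy*1e3).round(1))
B=plane(f,[(262,112),(366,112),(366,247),(265,247)],.01);e=B[3]+B[2]-B[0]-B[1];print(B.round(4),np.degrees(np.arctan2(e[1],e[0])))
from scipy.spatial.transform import Rotation as R
M=R.from_quat(s['tcp_rot']).as_matrix();print(np.degrees(np.arctan2(M[1,0],M[0,0])),t)
P=plane(f,[(311,312),(311,334)],.143);print(((P[:,:2]-t[:2])@np.c_[ux,uy]).round(4))
I=cv2.imread('pics/w2.png')[140:350,240:380];cv2.imwrite('pics/c2.png',cv2.resize(I,None,fx=2.8,fy=2.8,interpolation=cv2.INTER_CUBIC))
E
```

```text
[0.5247 0.1486 0.149 ] 15.2 -22.1
[0.5127 0.1778 0.149 ] 15.1 9.5
[0.5207 0.1812 0.149 ] 23.7 9.6
[0.5327 0.1517 0.149 ] 23.8 -22.3
[0.4797 0.1316 0.149 ] -32.9 -21.0
[0.4684 0.1591 0.149 ] -33.0 8.6
[0.4754 0.162  0.149 ] -25.4 8.8
[[0.4653 0.0786 0.01  ]
 [0.4205 0.1881 0.01  ]
 [0.5747 0.2599 0.01  ]
 [0.6246 0.1378 0.01  ]] 22.670615282116927
112.05207344106411 [0.50231594 0.16342438 0.24215419]
[[ 0.1004 -0.0067]
 [ 0.1241 -0.0067]]
```

View pics/c2.png

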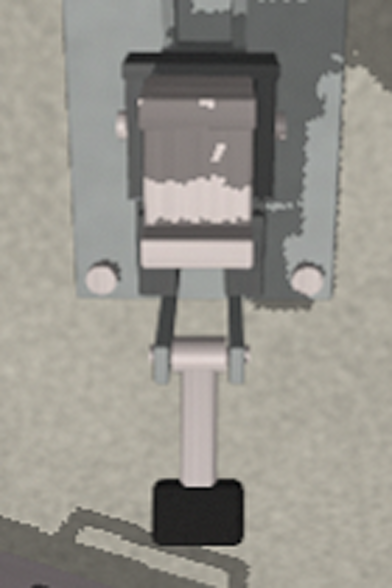

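The crop shows the head's +x prong top at rows 225–236 and columns 291–331, and the pad centre near (311,323). That puts the column axis about −6.3 mm in tool x and +0.9 mm in tool z from the TCP.

```bash
python3 -m inch '[{"ax":0,"ay":0,"az":0,"x":-6.3,"y":0,"z":0.9,"hand":-1},{"ax":0,"ay":0,"az":0,"x":0,"y":30,"z":0,"hand":-1},{"ax":0,"ay":0,"az":0,"x":0,"y":30,"z":0,"hand":-1},{"ax":0,"ay":0,"az":0,"x":0,"y":30,"z":0,"hand":-1},{"ax":0,"ay":0,"az":0,"x":0,"y":0,"z":0,"hand":-1}]' 60
python3 -m inch '[{"ax":0,"ay":0,"az":0,"x":0,"y":15,"z":0,"hand":-1},{"ax":0,"ay":0,"az":0,"x":0,"y":12,"z":0,"hand":-1},{"ax":0,"ay":0,"az":0,"x":0,"y":0,"z":0,"hand":-0.3},{"ax":0,"ay":0,"az":0,"x":0,"y":0,"z":0,"hand":-0.1},{"ax":0,"ay":0,"az":0,"x":0,"y":0,"z":0,"hand":0}]'
python3 - <<'E'
from h import *
snap('wrist','w3.png')
E
```

```text
time: 2.33
eef_pos: [0.4996, 0.1563, 0.1457]
tcp_rot: [-0.392, -0.583, 0.589, 0.398]
contact_force: [-0.9, -0.3, -1.1]
opening: 0.998
time: 2.75
eef_pos: [0.5048, 0.1573, 0.1267]
tcp_rot: [0.395, 0.587, -0.586, -0.394]
contact_force: [-0.2, -0.1, 0.3]
opening: 0.603
```

View pics/w3.png

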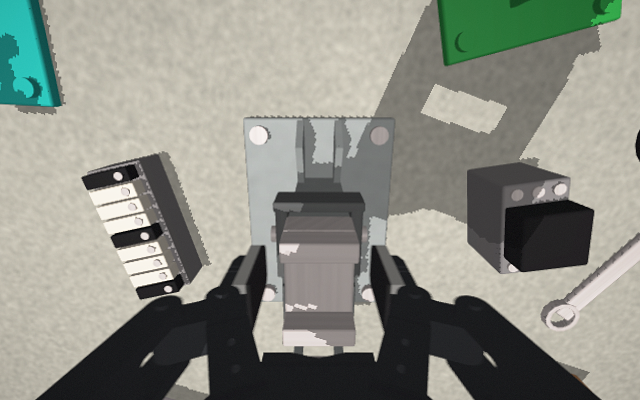

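The head (columns 282–355) sits centred between the jaws (pads at about 266 and 371), so I'll close the gripper.

```bash
python3 -m inch '[{"ax":0,"ay":0,"az":0,"x":0,"y":0,"z":0,"hand":0.2},{"ax":0,"ay":0,"az":0,"x":0,"y":0,"z":0,"hand":0.4},{"ax":0,"ay":0,"az":0,"x":0,"y":0,"z":0,"hand":0.6},{"ax":0,"ay":0,"az":0,"x":0,"y":0,"z":0,"hand":1},{"ax":0,"ay":0,"az":0,"x":0,"y":0,"z":0,"hand":1}]' 60
python3 -m inch '[{"ax":0,"ay":0,"az":0,"x":0,"y":0,"z":0,"hand":1},{"ax":0,"ay":0,"az":0,"x":0,"y":0,"z":0,"hand":1},{"ax":0,"ay":0,"az":0,"x":0,"y":0,"z":0,"hand":1}]'
python3 -m inch '[{"ax":0,"ay":0,"az":0,"x":0,"y":-1,"z":0,"hand":1},{"ax":0,"ay":0,"az":0,"x":0,"y":-1,"z":0,"hand":1},{"ax":0,"ay":0,"az":0,"x":0,"y":0,"z":0,"hand":1}]'
```

```text
time: 3.22
eef_pos: [0.5047, 0.1576, 0.1268]
tcp_rot: [0.395, 0.587, -0.586, -0.394]
contact_force: [-2.4, 1.3, 6.8]
opening: 0.362
time: 3.47
eef_pos: [0.5047, 0.1576, 0.1269]
tcp_rot: [0.395, 0.587, -0.586, -0.394]
contact_force: [-2.4, 1.6, 5.2]
opening: 0.357
time: 3.72
eef_pos: [0.5046, 0.1576, 0.1269]
tcp_rot: [0.395, 0.588, -0.586, -0.394]
contact_force: [3.2, 2.6, -3.7]
opening: 0.359
```

```bash
(python3 -m inch '[{"ax":0,"ay":0,"az":0,"x":0,"y":-1,"z":0,"hand":1}]'
python3 -m inch '[{"ax":0,"ay":0,"az":0,"x":0,"y":-1,"z":0,"hand":1}]'
python3 -m inch '[{"ax":0,"ay":0,"az":0,"x":0,"y":-1,"z":0,"hand":1}]'
python3 -m inch '[{"ax":0,"ay":0,"az":0,"x":0,"y":-1,"z":0,"hand":1}]'
python3 -m inch '[{"ax":0,"ay":0,"az":0,"x":0,"y":-1,"z":0,"hand":1}]'
python3 -m inch '[{"ax":0,"ay":0,"az":0,"x":0,"y":-1,"z":0,"hand":1}]'
python3 -m inch '[{"ax":0,"ay":0,"az":0,"x":0,"y":-1,"z":0,"hand":1}]'
python3 -m inch '[{"ax":0,"ay":0,"az":0,"x":0,"y":-1,"z":0,"hand":1}]') | grep -E 'eef|force|opening'
```

```text
eef_pos: [0.5046, 0.1576, 0.1276]
contact_force: [5.4, 2.3, -5.9]
opening: 0.362
eef_pos: [0.5046, 0.1576, 0.1286]
contact_force: [4.9, 2.3, -5.3]
opening: 0.359
eef_pos: [0.5046, 0.1576, 0.1296]
contact_force: [4.4, 2.7, -5.2]
opening: 0.361
eef_pos: [0.5046, 0.1576, 0.1306]
contact_force: [6.0, 2.4, -5.6]
opening: 0.36
eef_pos: [0.5046, 0.1576, 0.1316]
contact_force: [5.6, 3.4, -6.5]
opening: 0.363
eef_pos: [0.5046, 0.1576, 0.1326]
contact_force: [5.4, 2.1, -6.0]
opening: 0.363
eef_pos: [0.5046, 0.1576, 0.1336]
contact_force: [5.1, 3.2, -5.7]
opening: 0.36
eef_pos: [0.5046, 0.1576, 0.1346]
contact_force: [4.9, 2.4, -6.1]
opening: 0.358
```

```bash
(python3 -m inch '[{"ax":0,"ay":0,"az":0,"x":0,"y":-1,"z":0,"hand":1}]'
python3 -m inch '[{"ax":0,"ay":0,"az":0,"x":0,"y":-1,"z":0,"hand":1}]'
python3 -m inch '[{"ax":0,"ay":0,"az":0,"x":0,"y":-1,"z":0,"hand":1}]'
python3 -m inch '[{"ax":0,"ay":0,"az":0,"x":0,"y":-1,"z":0,"hand":1}]'
python3 -m inch '[{"ax":0,"ay":0,"az":0,"x":0,"y":-1,"z":0,"hand":1}]'
python3 -m inch '[{"ax":0,"ay":0,"az":0,"x":0,"y":-1,"z":0,"hand":1}]'
python3 -m inch '[{"ax":0,"ay":0,"az":0,"x":0,"y":-1,"z":0,"hand":1}]'
python3 -m inch '[{"ax":0,"ay":0,"az":0,"x":0,"y":-1,"z":0,"hand":1}]'
python3 -m inch '[{"ax":0,"ay":0,"az":0,"x":0,"y":-1,"z":0,"hand":1}]'
python3 -m inch '[{"ax":0,"ay":0,"az":0,"x":0,"y":-1,"z":0,"hand":1}]'
python3 -m inch '[{"ax":0,"ay":0,"az":0,"x":0,"y":-1,"z":0,"hand":1}]'
python3 -m inch '[{"ax":0,"ay":0,"az":0,"x":0,"y":-1,"z":0,"hand":1}]'
python3 -m inch '[{"ax":0,"ay":0,"az":0,"x":0,"y":-1,"z":0,"hand":1}]'
python3 -m inch '[{"ax":0,"ay":0,"az":0,"x":0,"y":-1,"z":0,"hand":1}]'
) | grep -E 'eef|force' | cut -c 14- | paste - -
```

```text
046, 0.1576, 0.1356]	: [5.6, 2.4, -5.5]
046, 0.1576, 0.1363]	: [6.9, 3.6, -10.4]
045, 0.1576, 0.1366]	: [8.1, 3.2, -12.8]
045, 0.1576, 0.1371]	: [9.9, 3.7, -13.7]
045, 0.1576, 0.1378]	: [9.8, 4.0, -15.3]
045, 0.1576, 0.1386]	: [9.8, 4.0, -15.0]
045, 0.1576, 0.1393]	: [10.2, 4.2, -16.9]
045, 0.1576, 0.1401]	: [12.0, 5.3, -17.4]
046, 0.1576, 0.1421]	: [6.1, 3.9, -5.1]
045, 0.1576, 0.1436]	: [8.2, 4.3, -12.9]
045, 0.1576, 0.1441]	: [10.0, 3.5, -13.8]
045, 0.1576, 0.1447]	: [9.2, 4.1, -15.1]
045, 0.1576, 0.1454]	: [10.3, 3.7, -15.2]
045, 0.1576, 0.1462]	: [10.9, 3.2, -16.9]
```

First click came at z≈0.141, and the next tooth is now loading the pawl.

```bash
(python3 -m inch '[{"ax":0,"ay":0,"az":0,"x":0,"y":-1,"z":0,"hand":1}]'
python3 -m inch '[{"ax":0,"ay":0,"az":0,"x":0,"y":-1,"z":0,"hand":1}]'
python3 -m inch '[{"ax":0,"ay":0,"az":0,"x":0,"y":-1,"z":0,"hand":1}]'
python3 -m inch '[{"ax":0,"ay":0,"az":0,"x":0,"y":-1,"z":0,"hand":1}]'
python3 -m inch '[{"ax":0,"ay":0,"az":0,"x":0,"y":-1,"z":0,"hand":1}]'
python3 -m inch '[{"ax":0,"ay":0,"az":0,"x":0,"y":-1,"z":0,"hand":1}]'
python3 -m inch '[{"ax":0,"ay":0,"az":0,"x":0,"y":-1,"z":0,"hand":1}]'
python3 -m inch '[{"ax":0,"ay":0,"az":0,"x":0,"y":-1,"z":0,"hand":1}]'
python3 -m inch '[{"ax":0,"ay":0,"az":0,"x":0,"y":-1,"z":0,"hand":1}]'
python3 -m inch '[{"ax":0,"ay":0,"az":0,"x":0,"y":-1,"z":0,"hand":1}]'
python3 -m inch '[{"ax":0,"ay":0,"az":0,"x":0,"y":-1,"z":0,"hand":1}]'
python3 -m inch '[{"ax":0,"ay":0,"az":0,"x":0,"y":-1,"z":0,"hand":1}]'
python3 -m inch '[{"ax":0,"ay":0,"az":0,"x":0,"y":-1,"z":0,"hand":1}]'
python3 -m inch '[{"ax":0,"ay":0,"az":0,"x":0,"y":-1,"z":0,"hand":1}]'
python3 -m inch '[{"ax":0,"ay":0,"az":0,"x":0,"y":-1,"z":0,"hand":1}]'
python3 -m inch '[{"ax":0,"ay":0,"az":0,"x":0,"y":-1,"z":0,"hand":1}]'
) | grep -E 'eef|force' | cut -c 14- | paste - -
```

```text
045, 0.1576, 0.147]	: [11.7, 5.1, -17.6]
046, 0.1576, 0.1488]	: [7.0, 3.0, -5.2]
045, 0.1576, 0.1506]	: [7.6, 4.7, -12.1]
045, 0.1576, 0.151]	: [8.8, 4.3, -14.2]
045, 0.1576, 0.1517]	: [10.4, 4.0, -15.4]
045, 0.1576, 0.1524]	: [10.5, 5.2, -15.5]
045, 0.1576, 0.1532]	: [11.4, 4.3, -16.3]
045, 0.1576, 0.154]	: [11.6, 4.4, -16.6]
046, 0.1576, 0.1556]	: [6.3, 3.5, -4.0]
045, 0.1576, 0.1576]	: [7.9, 3.8, -13.1]
045, 0.1576, 0.158]	: [9.9, 3.6, -13.9]
045, 0.1576, 0.1586]	: [10.2, 3.4, -15.2]
045, 0.1576, 0.1593]	: [9.9, 4.1, -14.3]
045, 0.1576, 0.1601]	: [11.3, 4.3, -16.0]
045, 0.1576, 0.1609]	: [11.7, 4.8, -16.9]
046, 0.1576, 0.1624]	: [7.4, 3.3, -6.3]
```

```bash
(python3 -m inch '[{"ax":0,"ay":0,"az":0,"x":0,"y":-1,"z":0,"hand":1}]'
python3 -m inch '[{"ax":0,"ay":0,"az":0,"x":0,"y":-1,"z":0,"hand":1}]'
python3 -m inch '[{"ax":0,"ay":0,"az":0,"x":0,"y":-1,"z":0,"hand":1}]'
python3 -m inch '[{"ax":0,"ay":0,"az":0,"x":0,"y":-1,"z":0,"hand":1}]'
python3 -m inch '[{"ax":0,"ay":0,"az":0,"x":0,"y":-1,"z":0,"hand":1}]'
python3 -m inch '[{"ax":0,"ay":0,"az":0,"x":0,"y":-1,"z":0,"hand":1}]'
python3 -m inch '[{"ax":0,"ay":0,"az":0,"x":0,"y":-1,"z":0,"hand":1}]'
python3 -m inch '[{"ax":0,"ay":0,"az":0,"x":0,"y":0,"z":0,"hand":1}]'
) | grep -E 'eef|force' | cut -c 14- | paste - -
```

```text
045, 0.1576, 0.1645]	: [7.7, 3.1, -12.2]
045, 0.1576, 0.165]	: [9.0, 4.1, -13.2]
045, 0.1576, 0.1655]	: [10.9, 2.9, -14.1]
045, 0.1576, 0.1663]	: [10.9, 4.4, -15.6]
045, 0.1576, 0.167]	: [10.7, 4.1, -16.3]
045, 0.1576, 0.1678]	: [11.2, 4.2, -17.4]
045, 0.1576, 0.1692]	: [7.6, 3.2, -7.3]
046, 0.1576, 0.1708]	: [5.2, 3.4, -5.5]
```

That was the fifth click, and the pull is back to the column's weight. Now I'll ease it down.

```bash
(python3 -m inch '[{"ax":0,"ay":0,"az":0,"x":0,"y":0.5,"z":0,"hand":1}]'
python3 -m inch '[{"ax":0,"ay":0,"az":0,"x":0,"y":0.5,"z":0,"hand":1}]'
python3 -m inch '[{"ax":0,"ay":0,"az":0,"x":0,"y":0.5,"z":0,"hand":1}]'
python3 -m inch '[{"ax":0,"ay":0,"az":0,"x":0,"y":0.5,"z":0,"hand":1}]'
python3 -m inch '[{"ax":0,"ay":0,"az":0,"x":0,"y":0.5,"z":0,"hand":1}]'
python3 -m inch '[{"ax":0,"ay":0,"az":0,"x":0,"y":0.5,"z":0,"hand":1}]'
) | grep -E 'eef|force' | cut -c 14- | paste - -
```

```text
046, 0.1576, 0.1708]	: [5.5, 2.4, -4.0]
046, 0.1576, 0.1705]	: [5.5, 3.5, -4.2]
046, 0.1576, 0.1704]	: [4.3, 2.4, -2.1]
046, 0.1576, 0.1703]	: [4.3, 3.5, -0.4]
046, 0.1576, 0.1703]	: [3.5, 3.0, 0.5]
046, 0.1576, 0.1702]	: [2.1, 3.3, 3.5]
```

```bash
(python3 -m inch '[{"ax":0,"ay":0,"az":0,"x":0,"y":-0.3,"z":0,"hand":1},{"ax":0,"ay":0,"az":0,"x":0,"y":0,"z":0,"hand":0.2},{"ax":0,"ay":0,"az":0,"x":0,"y":0,"z":0,"hand":0.1},{"ax":0,"ay":0,"az":0,"x":0,"y":0,"z":0,"hand":0}]'
python3 -m inch '[{"ax":0,"ay":0,"az":0,"x":0,"y":0,"z":0,"hand":-0.4},{"ax":0,"ay":0,"az":0,"x":0,"y":0,"z":0,"hand":-0.6},{"ax":0,"ay":0,"az":0,"x":0,"y":0,"z":0,"hand":-0.8},{"ax":0,"ay":0,"az":0,"x":0,"y":0,"z":0,"hand":-0.8}]')
python3 - <<'E'
from h import *
snap('wrist','w4.png')
E
```

```text
time: 8.38
eef_pos: [0.503, 0.1567, 0.169]
tcp_rot: [-0.394, -0.586, 0.588, 0.395]
contact_force: [0.2, -0.3, 0.1]
opening: 0.5
time: 8.72
eef_pos: [0.5039, 0.1572, 0.1696]
tcp_rot: [-0.394, -0.587, 0.587, 0.395]
contact_force: [-0.3, -0.4, -0.0]
opening: 0.902
```

View pics/w4.png

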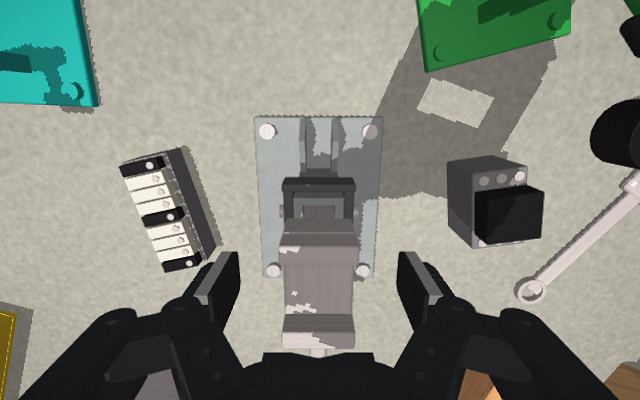

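The head stays up at the same height relative to the open hand (columns 283–355), so the tooth is holding on the pawl. Next I'll rise clear, shut the fingers and move over the pad.

```bash
(python3 -m inch '[{"ax":0,"ay":0,"az":0,"x":0,"y":-20,"z":0,"hand":-0.8},{"ax":0,"ay":0,"az":0,"x":0,"y":-35,"z":0,"hand":-0.8},{"ax":0,"ay":0,"az":0,"x":0,"y":-35,"z":0,"hand":-0.8},{"ax":0,"ay":0,"az":0,"x":0,"y":0,"z":0,"hand":1},{"ax":0,"ay":0,"az":0,"x":0,"y":0,"z":-30,"hand":1}]'
python3 -m inch '[{"ax":0,"ay":0,"az":0,"x":0,"y":0,"z":-29,"hand":1},{"ax":0,"ay":0,"az":0,"x":0,"y":0,"z":-29,"hand":1},{"ax":0,"ay":0,"az":0,"x":0,"y":0,"z":-29,"hand":1},{"ax":0,"ay":0,"az":0,"x":0,"y":0,"z":0,"hand":1},{"ax":0,"ay":0,"az":0,"x":0,"y":0,"z":0,"hand":1}]'
python3 -m inch '[{"ax":0,"ay":0,"az":0,"x":0,"y":20,"z":0,"hand":1},{"ax":0,"ay":0,"az":0,"x":0,"y":30,"z":0,"hand":1},{"ax":0,"ay":0,"az":0,"x":0,"y":20,"z":0,"hand":1},{"ax":0,"ay":0,"az":0,"x":0,"y":10,"z":0,"hand":1},{"ax":0,"ay":0,"az":0,"x":0,"y":0,"z":0,"hand":1}]')
python3 - <<'E'
from h import *
snap('wrist','w5.png');snap('scene','s5.png')
s=cv2.imread('pics/s5.png')[190:290,280:400];s=cv2.resize(s,(480,400),interpolation=cv2.INTER_CUBIC)
w=cv2.imread('pics/w5.png')[:,150:470];cv2.imwrite('pics/c5.png',np.hstack([w,s]))
E
```

```text
time: 9.18
eef_pos: [0.5305, 0.1682, 0.2627]
tcp_rot: [0.396, 0.587, -0.586, -0.394]
contact_force: [1.0, -0.5, -0.9]
opening: 0.636
time: 9.6
eef_pos: [0.6128, 0.2016, 0.2584]
tcp_rot: [-0.394, -0.586, 0.587, 0.395]
contact_force: [-0.2, -0.2, -0.4]
opening: 0.003
time: 10.02
eef_pos: [0.6098, 0.2009, 0.1764]
tcp_rot: [-0.393, -0.585, 0.588, 0.396]
contact_force: [-0.7, 0.2, -0.6]
opening: 0.002
```

View pics/c5.png

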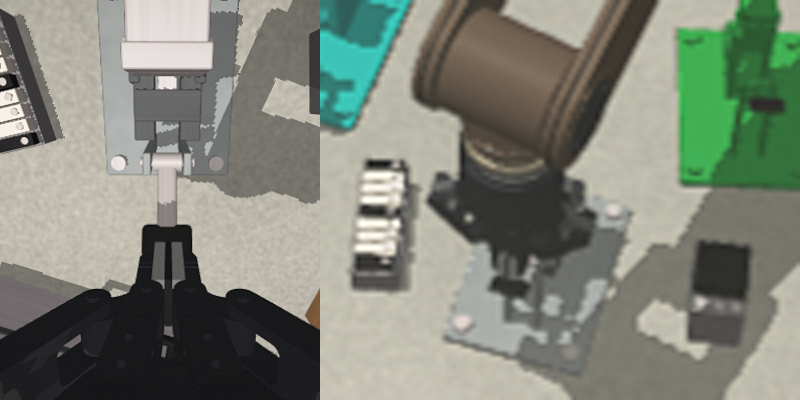

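The closed fingers (x≈317 in the wrist view) line up with the lever and sit above the pad. Now I'll go down in small steps.

```bash
(python3 -m inch '[{"ax":0,"ay":0,"az":0,"x":0,"y":8,"z":0,"hand":1},{"ax":0,"ay":0,"az":0,"x":0,"y":0,"z":0,"hand":1}]'
python3 -m inch '[{"ax":0,"ay":0,"az":0,"x":0,"y":2,"z":0,"hand":1}]'
python3 -m inch '[{"ax":0,"ay":0,"az":0,"x":0,"y":2,"z":0,"hand":1}]'
python3 -m inch '[{"ax":0,"ay":0,"az":0,"x":0,"y":2,"z":0,"hand":1}]'
python3 -m inch '[{"ax":0,"ay":0,"az":0,"x":0,"y":2,"z":0,"hand":1}]'
python3 -m inch '[{"ax":0,"ay":0,"az":0,"x":0,"y":2,"z":0,"hand":1}]'
python3 -m inch '[{"ax":0,"ay":0,"az":0,"x":0,"y":2,"z":-0.5,"hand":1}]'
python3 -m inch '[{"ax":0,"ay":0,"az":0,"x":0,"y":2,"z":-0.5,"hand":1}]'
python3 -m inch '[{"ax":0,"ay":0,"az":0,"x":0,"y":2,"z":-0.5,"hand":1}]'
) | grep -E 'eef|force' | cut -c 11- | paste - -
```

```text
0.6126, 0.2015, 0.1723]	rce: [-0.5, 0.7, -0.8]
0.6129, 0.2016, 0.1708]	rce: [0.5, -0.4, -0.2]
0.6128, 0.2016, 0.1684]	rce: [-0.2, 0.1, -0.6]
0.6126, 0.2015, 0.166]	rce: [-0.5, 0.1, -0.1]
0.6125, 0.2015, 0.1637]	rce: [0.1, -0.4, -0.8]
0.6124, 0.2015, 0.1615]	rce: [-0.3, -0.2, -0.5]
0.6129, 0.2017, 0.1597]	rce: [-0.6, -0.6, 3.0]
0.6137, 0.202, 0.1583]	rce: [-0.4, -0.3, 4.2]
0.6145, 0.2023, 0.1567]	rce: [1.0, 1.6, 4.6]
```

```bash
(python3 -m inch '[{"ax":0,"ay":0,"az":0,"x":0,"y":2,"z":-0.5,"hand":1}]'
python3 -m inch '[{"ax":0,"ay":0,"az":0,"x":0,"y":2,"z":-0.4,"hand":1}]'
python3 -m inch '[{"ax":0,"ay":0,"az":0,"x":0,"y":2,"z":-0.4,"hand":1}]'
python3 -m inch '[{"ax":0,"ay":0,"az":0,"x":0,"y":2,"z":-0.3,"hand":1}]'
python3 -m inch '[{"ax":0,"ay":0,"az":0,"x":0,"y":2,"z":-0.3,"hand":1}]'
python3 -m inch '[{"ax":0,"ay":0,"az":0,"x":0,"y":2,"z":-0.2,"hand":1}]'
python3 -m inch '[{"ax":0,"ay":0,"az":0,"x":0,"y":2,"z":-0.2,"hand":1}]'
python3 -m inch '[{"ax":0,"ay":0,"az":0,"x":0,"y":2,"z":0,"hand":1}]'
python3 -m inch '[{"ax":0,"ay":0,"az":0,"x":0,"y":2,"z":0,"hand":1}]'
) | grep -E 'eef|force' | cut -c 11- | paste - -
```

```text
0.6154, 0.2027, 0.1549]	rce: [1.1, 0.4, 5.7]
0.6162, 0.203, 0.1531]	rce: [1.6, 1.4, 5.5]
0.617, 0.2032, 0.1514]	rce: [1.7, 2.1, 6.1]
0.6176, 0.2035, 0.1497]	rce: [2.8, 3.0, 5.7]
0.6183, 0.2038, 0.148]	rce: [4.5, 2.9, 6.5]
0.6187, 0.2039, 0.1462]	rce: [3.4, 2.6, 6.1]
0.6189, 0.2039, 0.1442]	rce: [3.2, 1.8, 5.2]
0.619, 0.2039, 0.1422]	rce: [4.0, 2.0, 6.2]
0.619, 0.2038, 0.1402]	rce: [3.5, 1.6, 5.8]
```

```bash
(python3 -m inch '[{"ax":0,"ay":0,"az":0,"x":0,"y":2,"z":-0.2,"hand":1}]'
python3 -m inch '[{"ax":0,"ay":0,"az":0,"x":0,"y":2,"z":-0.2,"hand":1}]'
python3 -m inch '[{"ax":0,"ay":0,"az":0,"x":0,"y":1,"z":0,"hand":1}]'
python3 -m inch '[{"ax":0,"ay":0,"az":0,"x":0,"y":1,"z":0,"hand":1}]'
python3 -m inch '[{"ax":0,"ay":0,"az":0,"x":0,"y":1,"z":0,"hand":1}]'
python3 -m inch '[{"ax":0,"ay":0,"az":0,"x":0,"y":1,"z":0,"hand":1}]'
) | grep -E 'eef|force' | cut -c 11- | paste - -
```

```text
0.6191, 0.2038, 0.1381]	rce: [3.9, 2.7, 4.6]
0.619, 0.2037, 0.1359]	rce: [2.3, 1.6, 5.0]
0.6187, 0.2036, 0.1345]	rce: [3.3, 1.5, 5.2]
0.6188, 0.2036, 0.1336]	rce: [3.0, 2.8, 4.8]
0.6189, 0.2037, 0.1327]	rce: [2.8, 1.7, 4.5]
0.619, 0.2037, 0.1318]	rce: [4.1, 0.5, 5.2]
```

```bash
(python3 -m inch '[{"ax":0,"ay":0,"az":0,"x":0,"y":0.7,"z":0,"hand":1}]'
python3 -m inch '[{"ax":0,"ay":0,"az":0,"x":0,"y":0.7,"z":0,"hand":1}]'
python3 -m inch '[{"ax":0,"ay":0,"az":0,"x":0,"y":0.7,"z":0,"hand":1}]'
python3 -m inch '[{"ax":0,"ay":0,"az":0,"x":0,"y":0.7,"z":0,"hand":1}]'
) | grep -E 'eef|force' | cut -c 11- | paste - -
```

```text
0.619, 0.2037, 0.1311]	rce: [3.8, 2.1, 5.1]
0.619, 0.2037, 0.1305]	rce: [3.2, 3.1, 5.6]
0.6191, 0.2038, 0.13]	rce: [3.4, 1.1, 9.4]
0.6191, 0.2038, 0.1299]	rce: [1.6, 1.7, 10.5]
```

```bash
(python3 -m inch '[{"ax":0,"ay":0,"az":0,"x":0,"y":0.7,"z":0,"hand":1}]'
python3 -m inch '[{"ax":0,"ay":0,"az":0,"x":0,"y":0.5,"z":0,"hand":1}]'
python3 -m inch '[{"ax":0,"ay":0,"az":0,"x":0,"y":0,"z":0,"hand":1}]'
python3 -m inch '[{"ax":0,"ay":0,"az":0,"x":0,"y":-3,"z":0,"hand":1},{"ax":0,"ay":0,"az":0,"x":0,"y":-5,"z":0,"hand":1},{"ax":0,"ay":0,"az":0,"x":0,"y":-25,"z":0,"hand":1},{"ax":0,"ay":0,"az":0,"x":0,"y":-40,"z":0,"hand":1},{"ax":0,"ay":0,"az":0,"x":0,"y":-40,"z":0,"hand":1}]'
python3 -m inch '[{"ax":0,"ay":0,"az":0,"x":0,"y":0,"z":25,"hand":1},{"ax":0,"ay":0,"az":0,"x":0,"y":0,"z":35,"hand":1},{"ax":0,"ay":0,"az":0,"x":0,"y":0,"z":35,"hand":1},{"ax":0,"ay":0,"az":0,"x":0,"y":0,"z":35,"hand":1},{"ax":0,"ay":0,"az":0,"x":0,"y":0,"z":0,"hand":1}]'
) | grep -E 'eef|force' | cut -c 11- | paste - -
python3 - <<'E'
from h import *
snap('wrist','w6.png')
E
```

```text
0.6191, 0.2038, 0.1299]	rce: [-1.2, 0.8, 13.0]
0.6191, 0.2038, 0.1298]	rce: [-0.8, 1.4, 14.2]
0.6191, 0.2038, 0.1298]	rce: [-0.1, 1.0, 12.1]
0.6142, 0.2026, 0.2361]	rce: [0.9, 1.0, -0.1]
0.4889, 0.1526, 0.2347]	rce: [-0.0, 0.3, -0.8]
```

View pics/w6.png

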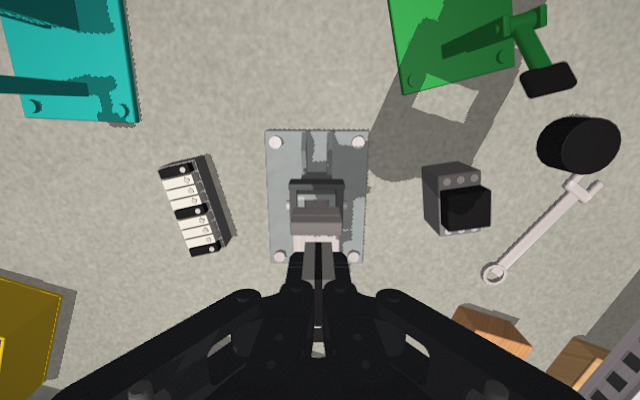

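The fingers hide the lever here, but the column is still up and the neighbouring objects are unmoved. I'll back off for a final check.

```bash
(python3 -m inch '[{"ax":0,"ay":0,"az":0,"x":0,"y":-35,"z":0,"hand":1},{"ax":0,"ay":0,"az":0,"x":0,"y":-35,"z":0,"hand":1},{"ax":0,"ay":0,"az":0,"x":0,"y":-35,"z":0,"hand":1},{"ax":0,"ay":0,"az":0,"x":-40,"y":0,"z":0,"hand":1},{"ax":0,"ay":0,"az":0,"x":-40,"y":0,"z":0,"hand":1}]'
python3 -m inch '[{"ax":0,"ay":0,"az":0,"x":-40,"y":0,"z":0,"hand":1},{"ax":0,"ay":0,"az":0,"x":-40,"y":0,"z":0,"hand":1},{"ax":0,"ay":0,"az":0,"x":0,"y":0,"z":0,"hand":1},{"ax":0,"ay":0,"az":0,"x":0,"y":0,"z":0,"hand":1}]') | grep eef
python3 - <<'E'
from h import *
snap('wrist','w7.png');snap('scene','s7.png')
s=cv2.imread('pics/s7.png')[190:290,280:380];s=cv2.resize(s,(400,400),interpolation=cv2.INTER_CUBIC)
w=cv2.imread('pics/w7.png')[:,240:];cv2.imwrite('pics/c7.png',np.hstack([w,s]))
E
```

```text
eef_pos: [0.5282, 0.0806, 0.3477]
eef_pos: [0.5574, 0.0039, 0.3427]
```

View pics/c7.png

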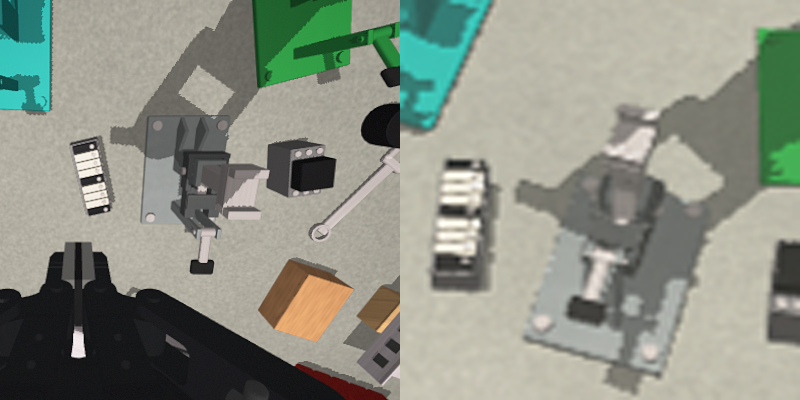

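```bash
python3 - <<'E'
from h import *
print('pad',tri('w7.png',(442,266),'s7.png',(327,267)))
a=np.radians(22.3);u=np.array([np.cos(a),np.sin(a),0]);c=np.array([.5038,.1573,0])
for z in (.136,.136+.0436): print(z,'saddle scene px',proj('s7.png',c+[0,0,z]),'wrist',proj('w7.png',c+[0,0,z])-[240,0])
for th in (0,.2): P=c+u*(.072+.05*np.cos(th)-.004*np.sin(th))+[0,0,.115+.05*np.sin(th)+.004*np.cos(th)];print(th,P,proj('s7.png',P),proj('w7.png',P)-[240,0])
E
```

```text
pad (array([0.6164228 , 0.20367101, 0.11337176]), np.float64(0.0006068690317913653))
0.136 saddle scene px [[337.3456789 231.7477371]] wrist [[222.26348002 180.6876933 ]]
0.1796 saddle scene px [[337.71365991 224.30099562]] wrist [[242.02806105 191.62576721]]
0 [0.61667559 0.20359365 0.119     ] [[326.8526443  266.19859318]] [[203.76027413 268.28490635]]
0.2 [0.61501821 0.20291391 0.12885373] [[327.04080348 264.18176922]] [[206.98004625 271.09289627]]
```

```bash
python3 -c "
from plant import *
print(get_state()['time'],sign_off())"
```

```text
the job is handed in; nothing more can be done
14.5167 None
```

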